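# Clamp a bolt with the preset-torque handle

## Task

Stand the loose M16 bolt, head down, on the holding fixture's base plate, close in front of the V-block and inside the open swing jaw, and let go of it. Then tighten the jaw with its torque-limited crank handle, turning clockwise seen from above, until the handle is felt to slip, and stop there: it slips only a little before it goes solid, and forcing it further crushes the thread. At the end let go of the handle with the bolt left clamped upright in the V.

Things in the scene. Friction and masses are not known exactly. Their poses are not given: they have to be found in the camera images.
- bolt_mid (a point): Centre of the loose steel M16 hex bolt, 36 mm above its underside. It stands on its head (28 mm across, 10 mm high); above it a round shank 16 mm in diameter, 72 mm tall in all, about 0.16 kg. z axis up the shank. Grip the shank's upper half, more than 34 mm above the underside: its lower part goes between V-block and jaw.
- bolt: The same bolt; origin at the centre of its underside, z up the shank.
- fixture: The holding fixture, bolted to the table: a steel base plate 125 x 135 mm, its top 10 mm above the table. Origin at table height under the upright axis of jaw and crank; z up, x the way the jaw presses. The seat is 40 mm from the axis on the +y side. The jaw, a steel arm, starts wide open.
- seat (a point): Centre of the bolt's underside when clamped: on the top of the base plate, with the fixture's axes. The V lies on its +x side, the jaw comes from the -x side. The bolt's head is too wide to be lowered past the V right over the seat: lower the bolt 10 to 14 mm on the -x side of the seat, where it touches neither; the closing jaw slides it home, its head passing under the V.
- v_block: The aluminium V-block; origin at the seat, the fixture's axes. Two upright oiled faces at 45 degrees, opening towards -x, touch the bolt's shank on the +x side when it is clamped. V and jaw lie 12 to 30 mm above the base plate; the bolt's head fits under them.
- crank: Crank handle, a flat steel arm on the fixture's axis (its origin, at table height); -y points along it to the sleeve. Clockwise from above closes the jaw: 0.65 to 1.13 rad from the start clamps the bolt. The arm sits on its shaft up to 0.3 rad either way of the jaw's line, so its angle does not tell where the jaw meets the bolt. It stays where left.
- grip (a point): Centre of the black upright sleeve at the end of the crank arm, 85 mm from the axis, 86 mm above the table; 22 mm in diameter, 36 mm tall (66 to 102 mm above the table). It spins freely on its pin, so it can be gripped from above and led round without turning the hand, or pushed.
- limiter_top (a point): Centre of the crank's hub above the torque limiter, a dark ribbed disc on the axis. Sideways force at the sleeve: under 4 N while the jaw swings free; with the bolt gripped it rises within some 5 mm to 9 to 12 N, where the limiter slips: up to 0.12 rad (10 mm) more at this steady force, then solid again. Over about 20 N crushes the thread.
Mind the look-alikes: they are no part of the job. What is meant by the bolt is not brown, and is the larger of those in its own colour.

How it is judged:
By the outcome, as a careful person would: the job done as asked, in the order asked, and still so for the second after the job is handed in, with the robot touching nothing.
It also fails if it takes over 61 s, if anything falls off the work surface, if the arm or the gripper's body presses on something with over 40 N, if the wrist force passes 120 N, or if a joint passes its speed limit or range.

## Robot

A 6-joint arm with a two-finger parallel gripper is mounted at the origin on a cart in front of the work surface, level with it; the furniture and walls round the work are solid. World frame = base frame: x ahead of the robot, y to its left, z up, the work surface at z = 0. Lengths are in m, angles in rad, forces in N, time in s.
With the tool pointing down it reaches from about 0.225 to 0.875 m from the base axis. Payload 3.4 kg.
Tool frame: the origin (TCP) lies at the very end of the fingers, on their centre line; the grasp point (between the pads) lies 19 mm behind it; z points along the fingers, y is the line along which they close (so a half turn about z gives the same grasp; the last joint's range is limited). The gripper opens to 85 mm and grips with 20 to 120 N. Pads are 22 mm wide; open, the fingers measure 114 mm over their backs; the gripper's body (76 mm by 85 mm) begins 54 mm behind the grasp point. The pads swing forward as they close: fully open they stand 13 mm farther back than shut.
Start: joints at [1.034, 0.276, 1.505, -0, 1.361, -0.121], TCP at [0.232, 0.526, 0.211] pointing down, gripper open.
Joint ranges: [-2.89, 2.89], [-0.75, 2.08], [0.22, 2.7], [-1.18, 4.32], [0.11, 2.71], [-2.7, 2.7]. Speed limits (rad/s): [2.57, 2.57, 3.14, 3.14, 3.14, 3.14].

## Interface

Orientations are given as a unit quaternion [x, y, z, w].
In Python, from cell import read_state, capture, hand_in gives the robot as it stands.
- The arm moves only by the tool arm_command, never from a script. Its argument "motion" is text: rows parted by semicolons, each of 5 numbers parted by spaces: the shift along the tool's x, y, z in cm, then the turn about the tool's z in rad, then the gripper's target within -1 to 1 (fully open at 1, half-way at 0, shut at -1). A call has 1 to 20 rows; each row shifts and turns the commanded pose from where the row before left it, along the tool's axes as they then stand; what a row does not reach is not made up. A row lasts 1/12 s, in which the tool goes at most 41.7 mm and 7.16 degrees, less where a joint would pass 70% of its speed; a pose out of reach is approached as far as the arm can. A call is refused whole if a number of a shift passes 4.17 or a number of a turn 0.125, either way. A call with a gripper value outside its range is refused whole. The fingers move at their own pace and stop on an object; the grip force is fixed at half the most. Time passes only in rows, so rows that do not move let the fingers close. It gives the time, the measured TCP pose, the force, the opening and the grip force at its end, in the units of the state.
- read_state(): the state, without advancing time (a new reading comes with each control period).
- capture(name): name is "scene" or "top"; returns a dict with "color" (480x640x3 uint8, red, green, blue), "vfov" (degrees; the focal length in pixels is half the picture's height over the tangent of half this angle, whatever the lens; pixels are square), "cx", "cy" (the principal point, pixels), "pose" (4x4, takes a point from camera to world coordinates). Camera axes: x right, y down, z forward; pixel columns grow to the right and rows downward; lengths in m; the calibration is good to about 2 mm. A picture is of the moment at which its call begins. There is no depth.
- hand_in(): hands the job in; it is judged then, once.
The state is a dict: "time_s": time; "joints": joint angles; "qvel": joint speeds; "tau": joint torques, N m; "eef_pos": TCP position; "tool_rot": TCP orientation; "contact_force": force on the tool from outside, world axes, zero at the start; "moment": the same for the moment, N m; "gripper_width": finger opening in m; "finger_force": force on a finger pad.
Only numpy, scipy, OpenCV 4.12 (cv2) and the standard library are available. Lean on these libraries where they do the work, as an engineer would, in place of code of your own. Each camera call takes 0.05 s, during which the arm holds its last target. There are 200 camera calls.

## Working session

There is one attempt and no reset: what is moved stays moved. The work goes in short steps, Python scripts to look and compute and a tool call to move; the robot and the scene stay as the last step left them, time stands still between calls to the robot, and variables do not carry over. Pictures are saved under pics/ and viewed, at most 10 in all, crops included, and the job is handed in when it is done.

Besides the shell and the picture viewer there is one more tool, called after "Request:" in YAML: its name, and indented under it one key for each argument. arm_command: Moves the arm, as the interface text tells. Its arguments: {"type":"object","properties":{"motion":{"type":"string"}},"required":["motion"]}

```bash
mkdir -p pics; ls; python3 - <<'E'
from cell import *
import cv2,numpy as np
s=read_state();print({k:np.round(v,3) for k,v in s.items()})
for n in("scene","top"):
    c=capture(n);cv2.imwrite(f"pics/{n}0.png",c["color"][:,:,::-1]);print(n,c["vfov"],c["cx"],c["cy"],np.round(c["pose"],3))
E
```

```text
pics
{'time_s': np.float64(0.0), 'joints': array([ 1.034,  0.277,  1.506, -0.   ,  1.361, -0.121]), 'qvel': array([ 0.   , -0.   , -0.   , -0.001, -0.001,  0.   ]), 'tau': array([-1.0000e-03, -4.1679e+01, -2.4580e+01, -0.0000e+00,  1.1000e-02,
        0.0000e+00]), 'eef_pos': array([0.232, 0.526, 0.21 ]), 'tool_rot': array([ 0.206,  0.978, -0.001, -0.   ]), 'contact_force': array([-0.626, -0.04 , -0.587]), 'moment': array([ 0.069, -0.026, -0.049]), 'finger_force': np.float64(0.0), 'gripper_width': np.float64(0.085)}
scene 49.116343512738496 323.23627145132514 241.2439995884283 [[-0.885 -0.283  0.37   0.241]
 [-0.465  0.574 -0.674  0.434]
 [-0.022 -0.769 -0.639  0.64 ]
 [ 0.     0.     0.     1.   ]]
top 54.288578846588436 326.3699533800097 249.32776165666905 [[ 0.026 -0.986  0.163  0.428]
 [-1.    -0.026  0.003 -0.135]
 [ 0.001 -0.163 -0.987  0.926]
 [ 0.     0.     0.     1.   ]]
```

View pics/scene0.png

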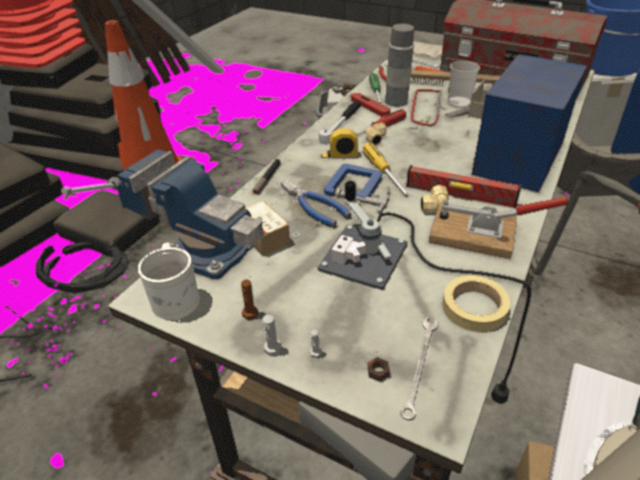

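View pics/top0.png

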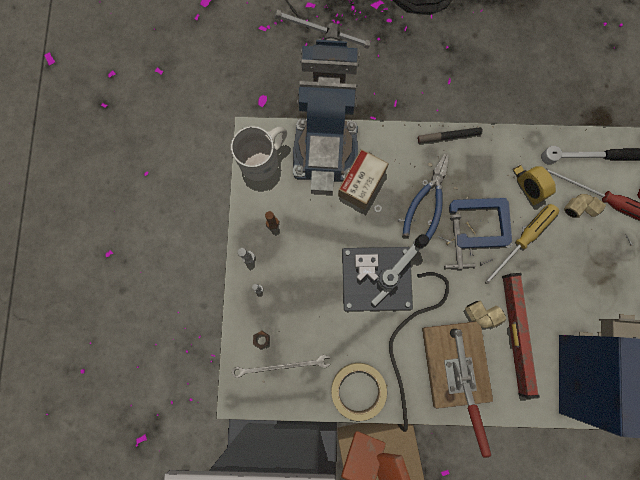

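Both views show the candidates. In the top view they are the brown bolt (271,220), the large silver bolt (247,257) and the small silver bolt (258,290), plus the brown nut (261,340). In the scene view these are at (249,298), (269,335), (315,343) and (378,369). I choose the large silver one and check it, along with the fixture, in one close crop.

```bash
python3 - <<'E'
import cv2,numpy as np
t=cv2.imread("pics/top0.png");s=cv2.imread("pics/scene0.png")
R=lambda i,x,y,w,h:cv2.resize(i[y:y+h,x:x+w],(400,300),interpolation=cv2.INTER_CUBIC)
cv2.imwrite("pics/c1.png",np.vstack([np.hstack([R(t,335,225,100,75+0),R(s,310,175,110,82)]),np.hstack([R(t,225,200,100,75),R(s,230,275,110,82)])]))
cv2.imwrite("pics/c2.png",np.hstack([cv2.resize(t[228:318,338:438],(400,360),interpolation=cv2.INTER_CUBIC),cv2.resize(s[170:290,310:430],(400,360),interpolation=cv2.INTER_CUBIC)]))
E
```

```text
(no output)
```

View pics/c1.png

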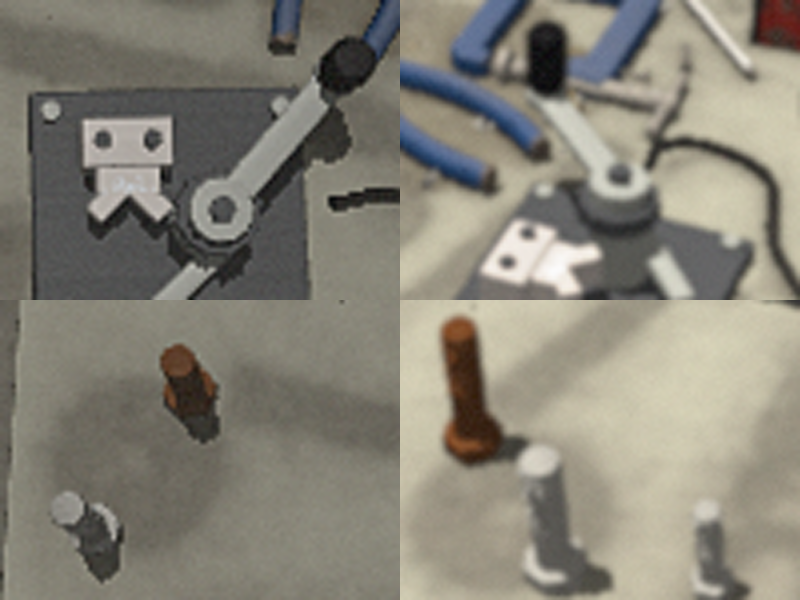

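View pics/c2.png

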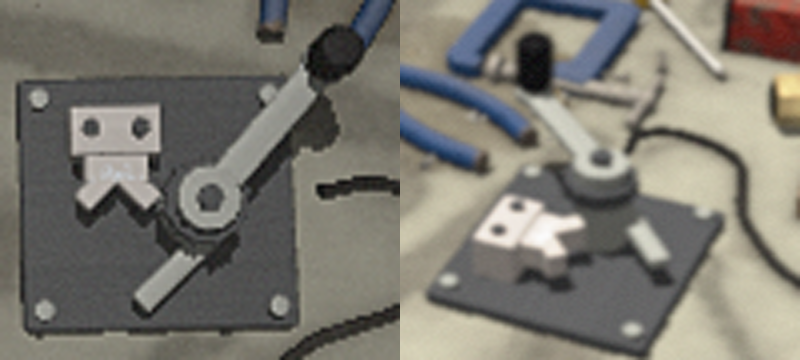

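The crops show the chosen bolt standing upright, silver, with its top at top-view (242,252) and scene (268.5,318). It is clearly larger than the small silver one at (258,290). In the top view the hub is at (390,277), the sleeve at (422,240), the V notch at (367,276) opening downward in the picture (towards world -x), and the open jaw points lower left.

```bash
cat > h.py <<'E'
import numpy as np,cv2
from cell import *
def ray(c,p):
    f=c["color"].shape[0]/2/np.tan(np.radians(c["vfov"])/2);P=np.array(c["pose"])
    d=P[:3,:3]@np.array([(p[0]-c["cx"])/f,(p[1]-c["cy"])/f,1]);return P[:3,3],d/np.linalg.norm(d)
def plane(c,p,z):
    o,d=ray(c,p);return o+d*(z-o[2])/d[2]
def tri(a,p,b,q):
    o,d=ray(a,p);u,e=ray(b,q);s=np.linalg.lstsq(np.c_[d,-e],u-o,rcond=None)[0]
    x,y=o+d*s[0],u+e*s[1];return (x+y)/2,np.linalg.norm(x-y)
def blob(c,p,r,fn):
    x,y=map(int,p);w=c["color"][y-r:y+r+1,x-r:x+r+1].astype(int);m=fn(w).astype(np.uint8)
    n,l,st,ce=cv2.connectedComponentsWithStats(m,connectivity=4)
    k=min(range(1,n),key=lambda i:np.hypot(*(ce[i]-r))-0.2*min(st[i,4],30));return ce[k]+[x-r,y-r],st[k]
def proj(c,X):
    P=np.array(c["pose"]);v=P[:3,:3].T@(np.asarray(X)-P[:3,3]);f=240/np.tan(np.radians(c["vfov"])/2)
    return v[:2]/v[2]*f+[c["cx"],c["cy"]]
E
python3 - <<'E'
from h import *
np.set_printoptions(precision=4,suppress=True)
t=capture("top");s=capture("scene")
br=lambda w:w.min(2)>165
dk=lambda w:w.max(2)<45
a=blob(t,(242,252),8,br);b=blob(s,(268,318),9,br);print("bolt",a,b,tri(t,a[0],s,b[0]),plane(t,a[0],.072),plane(s,b[0],.072))
print(t["color"][246:262,236:256].min(2));print(s["color"][310:330,260:280].min(2))
sc=[plane(t,(338+x/4-.4,228+y/4-.4),.012)[:2] for x,y in[(40,98),(267,93),(280,304),(45,309)]];print(np.array(sc),np.mean(sc,0))
d=[sc[0]-sc[1],sc[3]-sc[2]];print("y-axis yaw",[np.degrees(np.arctan2(-v[0],v[1])) for v in d],[np.degrees(np.arctan2(v[1],v[0])) for v in(sc[0]-sc[3],sc[1]-sc[2])])
h=tri(t,(338+211/4-.4,228+198/4-.4),s,(310+(602-400)*.3-.3,170+157*120/360-.3));print("hub",h)
g=blob(t,(421,241),10,dk);print("sleeve",g)
print("sleeve tri",plane(t,(338+335/4-.4,228+50/4-.4),.102),tri(t,(421.7,240.1),s,(310+135*.3,170+38/3)))
print("hub z",[plane(t,(390.3,277.1),z) for z in(.06,.07)])
E
```

```text
Traceback (most recent call last):
  File "h.py", line 14, in blob
    k=min(range(1,n),key=lambda i:np.hypot(*(ce[i]-r))-0.2*min(st[i,4],30));return ce[k]+[x-r,y-r],st[k]
ValueError: min() iterable argument is empty
```

```bash
python3 - <<'E'
from h import *
np.set_printoptions(precision=4,suppress=True,linewidth=150)
t=capture("top");s=capture("scene")
dk=lambda w:w.max(2)<45
print(t["color"][246:268,236:258].min(2));print(s["color"][310:330,260:280].min(2))
sc=[plane(t,(338+x/4-.4,228+y/4-.4),.012)[:2] for x,y in[(40,98),(267,93),(280,304),(45,309)]];print(np.array(sc),np.mean(sc,0))
d=[sc[0]-sc[1],sc[3]-sc[2]];print("y-axis yaw",[np.degrees(np.arctan2(-v[0],v[1])) for v in d],[np.degrees(np.arctan2(v[1],v[0])) for v in(sc[0]-sc[3],sc[1]-sc[2])])
h=tri(t,(338+211/4-.4,228+198/4-.4),s,(310+(602-400)*.3-.3,170+157*120/360-.3));print("hub",h)
g=blob(t,(421,241),10,dk);print("sleeve",g)
print("sleeve tri",plane(t,(338+335/4-.4,228+50/4-.4),.102),tri(t,(421.7,240.1),s,(310+135*.3,170+38/3)))
print("hub z",[plane(t,(390.3,277.1),z) for z in(.06,.07)])
E
```

```text
[[106 104  98  97  96  87  91  92  89  96  88  93  93  95  95  97  94  97  90  97  93  94]
 [108 107  99  93  96 103 104  97  86  96  92  89  95  97  95  90  88  92  93  93  92  97]
 [107 106 101 104 122 147 145 129 103  85  91  91  96  94  97  91  89  94  95  92  90  95]
 [107 106 114 140 138 137 139 141 146  80  97  91  90  91  95  96  87  91  96  92  91  96]
 [111 111 125 132 138 135 138 139 143 131  83  91  97 103 106  82  89  94  91  94  93  92]
 [112 115 131 126 131 137 142 138 142 147  43 106 134 162 148  86  92  90  95  93  93  97]
 [111 111 132 131 135 134 137 138 141 142  47  77  84 148 152 165 117  85  85  90  94  94]
 [108  98 128 132 131 126 132 136 144 125  54  69  51  79 126 152 154 103  88  93  90  89]
 [111 113 102 125 132 132 133 138 141  65  66  60  63  82  54 130 154 158  88  85  96  91]
 [110 106  80 114 135 135 138 139  81  53  74  61  55  53  53 103 153 144 104  88  91  93]
 [114 116 108  96  82  64  59  68  59  61  67  58  72  59  53  61 153 144 114  67  96  93]
 [112 113 109 113 116  85  62  63  70  64  68  68  66  56  50  67 131 155  64  49  99  97]
 [113 11
[... 2447 characters left out ...]
 80  80  86 104 128 131 130 131]
 [134 132 135 129 122 108  92  91  98  92  85  86  81  79  84 102 123 131 133 133]]
[[ 0.5742 -0.1742]
 [ 0.5797 -0.2863]
 [ 0.4761 -0.2925]
 [ 0.4707 -0.1785]] [ 0.5252 -0.2329]
y-axis yaw [np.float64(2.7878275986629926), np.float64(2.7126185527254285)] [np.float64(2.4143471702252235), np.float64(3.4245292871748068)]
hub (array([ 0.5207, -0.2509,  0.07  ]), np.float64(0.0003352575009136052))
sleeve (array([420.8627, 241.5196]), array([  3,   4,  15,  13, 102], dtype=int32))
sleeve tri [ 0.585  -0.3018  0.102 ] (array([ 0.5845, -0.302 ,  0.1044]), np.float64(0.0001388572114930846))
hub z [array([ 0.5216, -0.2522,  0.06  ]), array([ 0.5205, -0.2509,  0.07  ])]
```

```bash
python3 - <<'E'
from h import *
np.set_printoptions(precision=4,suppress=True,linewidth=150)
t=capture("top");s=capture("scene")
print("bolt",plane(t,(241.6,251.7),.072),plane(s,(267.5,318.2),.072),tri(t,(241.6,251.7),s,(267.5,318.2)))
print("brown",plane(t,(269.3,214),.08),"small",plane(t,(257,288),.05))
print("Vapex",plane(t,(335+130/4-.4,225+205/4-.4),.04),"jaw tip",plane(t,(338+147/4-.4,228+300/4-.4),.04))
q=tri(t,(241.6,251.7),s,(267.5,318.2))[0]
p=read_state()["eef_pos"];y=np.radians(2.8)
for n,x in(("bolt",q),("seat-12",np.array([.5067,-.2116,0]))):
    d=x[:2]-p[:2];print(n,"tool x",d@[-np.sin(y),np.cos(y)]*100,"tool y",d@[np.cos(y),np.sin(y)]*100)
E
```

```text
bolt [0.5602 0.0241 0.072 ] [0.561  0.0245 0.072 ] (array([0.5606, 0.0243, 0.0719]), np.float64(0.0009400740022360437))
brown [ 0.631  -0.0248  0.08  ] small [ 0.4957 -0.0044  0.05  ]
Vapex [ 0.525  -0.2108  0.04  ] jaw tip [ 0.4748 -0.2251  0.04  ]
bolt tool x -51.708526627520456 tool y 30.349289078297243
seat-12 tool x -75.00945468163809 tool y 23.809280175465314
```

Request:
arm_command:
  motion: "0 0 0 0.11 0;0 0 0 0.11 0;0 0 0 0.11 0;0 0 0 0.11 0;0 0 0 0.11 0;0 0 0 0.11 0;0 0 0 0.11 0;0 0 0 0.11 0;0 0 0 0.11 0;0 0 0 0.11 0"

```text
time_s: 1.23
eef_pos: [0.2323, 0.526, 0.211]
tool_rot: [0.689, 0.724, 0.0, -0.0]
contact_force: [0.3, -1.8, 0.4]
gripper_width: 0.0428
finger_force: 0.0
```

Request:
arm_command:
  motion: "-3.0 1.75 0 0 0;-3.0 1.75 0 0 0;-3.0 1.75 0 0 0;-3.0 1.75 0 0 0;-3.0 1.75 0 0 0;-3.0 1.75 0 0 0;-3.0 1.75 0 0 0;-3.0 1.75 0 0 0;-3.0 1.75 0 0 0;-3.0 1.75 0 0 0;-3.0 1.75 0 0 0;-3.0 1.75 0 0 0;-3.0 1.75 0 0 0;-3.0 1.75 0 0 0;-3.0 1.75 0 0 0;-3.0 1.75 0 0 0;-3.0 1.75 0 0 0;0 0 0 0 0"

```text
time_s: 2.73
eef_pos: [0.5613, 0.0276, 0.2107]
tool_rot: [0.689, 0.725, -0.0, 0.003]
contact_force: [0.4, 0.1, 0.4]
gripper_width: 0.0431
finger_force: 0.0
```

```bash
python3 - <<'E'
from h import *
t=cv2.imread("pics/top0.png")
a=cv2.resize(t[250:300,340:400],(720,600),interpolation=cv2.INTER_NEAREST)
cv2.imwrite("pics/v.png",a)
E
```

```text
(no output)
```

View pics/v.png

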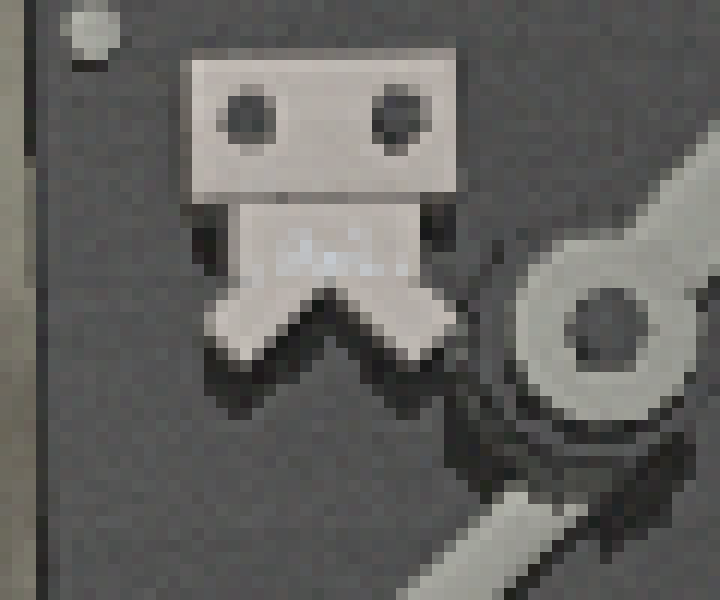

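The zoom puts the V apex at top-view (367.0,273.3), which gives x = 0.530. That agrees with the seat worked out from the hub, about (0.5187,-0.211). I'll now descend on the bolt.

Request:
arm_command:
  motion: "-0.33 -0.09 2 0 0;0 0 2 0 0;0 0 2.5 0 0;0 0 2.5 0 0;0 0 2.5 0 0;0 0 2.5 0 0;0 0 1.5 0 0;0 0 1.2 0 0;0 0 0.3 0 0;0 0 0 0 0;0 0 0 0 -0.5;0 0 0 0 -1;0 0 0 0 -1;0 0 0 0 -1;0 0 0 0 -1;0 0 0 0 -1;0 0 0 0 -1"

```text
time_s: 4.15
eef_pos: [0.558, 0.0298, 0.0423]
tool_rot: [0.687, 0.726, 0.001, 0.001]
contact_force: [0.9, -0.2, 6.7]
gripper_width: 0.0126
finger_force: 58.9
```

```bash
python3 - <<'E'
from h import *
t=capture("top")["color"];s=capture("scene")["color"]
st=read_state();print(st["eef_pos"],st["tool_rot"],st["gripper_width"],st["finger_force"],st["contact_force"],st["qvel"])
R=lambda i,x,y:cv2.resize(i[y:y+90,x:x+80],(400,450),interpolation=cv2.INTER_CUBIC)
cv2.imwrite("pics/g.png",np.hstack([R(t,205,210),R(s,225,270)])[:,:,::-1])
E
```

```text
[0.55798921 0.02979016 0.04227893] [0.68742918 0.72624966 0.00108892 0.00117206] 0.012701685450189003 58.890536427497864 [-0.03073979 -0.18937777  6.01904345] [ 0.00036381  0.00023454  0.00130697 -0.00025221  0.00012204 -0.00097381]
```

View pics/g.png

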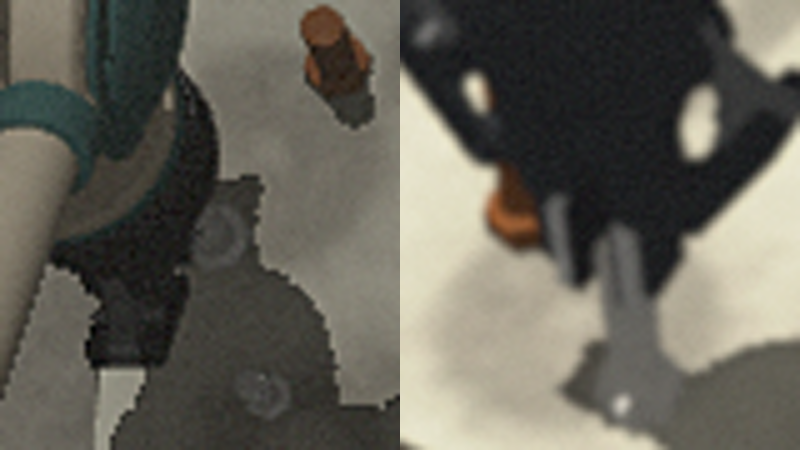

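The close view shows the fingers round the grey bolt's shank, with its head on the table at crop (625,400) and the brown bolt untouched. I'll lift and carry it, then measure how it hangs.

Request:
arm_command:
  motion: "0 0 -1 0 -1;0 0 -2 0 -1;0 0 -3 0 -1;0 0 -3 0 -1;-1 -0.3 0 0 -1;-2 -0.6 0 0 -1;-3 -0.8 0 0 -1;-3 -0.8 0 0 -1;-3 -0.8 0 0 -1;-3 -0.8 0 0 -1;-3 -0.8 0 0 -1;-3 -0.7 0 0 -1;-2 -0.5 0 0 -1;-0.4 0 0 0 -1;0 0 0 0 -1;0 0 0 0 -1;0 0 0 0 -1;0 0 0 0 -1"

```text
time_s: 5.75
eef_pos: [0.5085, -0.2058, 0.1308]
tool_rot: [0.687, 0.727, 0.0, -0.0]
contact_force: [-0.5, 0.1, -2.3]
gripper_width: 0.0125
finger_force: 58.8
```

```bash
python3 - <<'E'
from h import *
np.set_printoptions(precision=4,suppress=True)
T=capture("top");S=capture("scene");t=T["color"];s=S["color"]
st=read_state();print(st["eef_pos"],st["tool_rot"],st["gripper_width"],st["finger_force"],st["contact_force"])
e=st["eef_pos"];p=proj(S,e-[0,0,.042]);print("expected underside px",p,"tcp px",proj(S,e))
x,y=(p-[40,45]).astype(int);print("crop origin",x,y)
cv2.imwrite("pics/h.png",cv2.resize(s[y:y+75,x:x+100],(800,600),interpolation=cv2.INTER_CUBIC)[:,:,::-1])
E
```

```text
[ 0.5087 -0.2061  0.1309] [ 0.6868  0.7268  0.0001 -0.0002] 0.012357453352659012 58.82475793361664 [ 0.0289  0.5783 -1.7458]
expected underside px [366.5547 229.6938] tcp px [367.3543 209.5285]
crop origin 326 184
```

View pics/h.png

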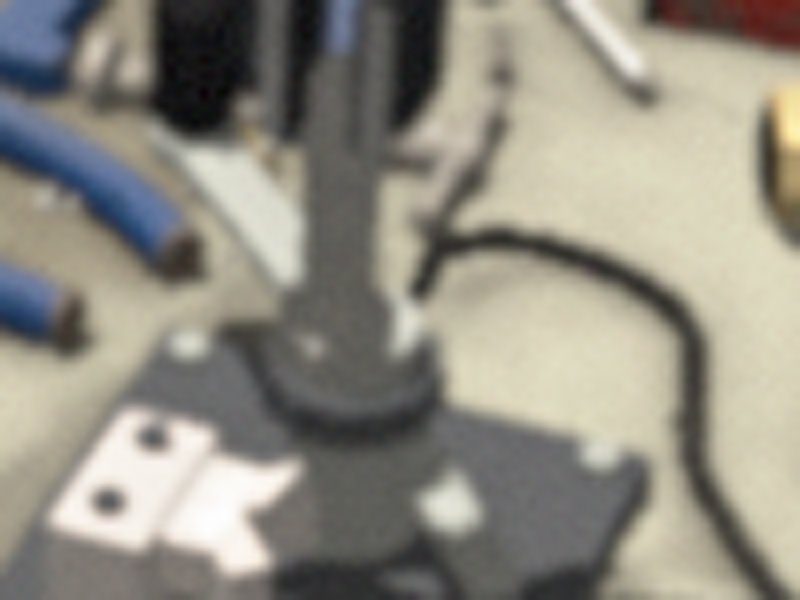

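The bolt hangs upright in the fingers, with its shank centred at scene (368,210), about 0.7 px right of the projected TCP. The pick measurement puts it about 5 mm towards -y of the TCP, which agrees. I'll shift 4 mm in -x and lower.

Request:
arm_command:
  motion: "0 -0.4 0 0 -1;0 0 0.5 0 -1;0 0 1 0 -1;0 0 1.5 0 -1;0 0 1.5 0 -1;0 0 1.5 0 -1;0 0 1 0 -1;0 0 0.4 0 -1;0 0 0.1 0 -1;0 0 0 0 -1;0 0 0 0 -1;0 0 0 0 -1"

```text
time_s: 6.85
eef_pos: [0.5053, -0.2078, 0.0568]
tool_rot: [0.687, 0.726, 0.0, 0.001]
contact_force: [0.4, 0.1, -1.7]
gripper_width: 0.0123
finger_force: 58.8
```

Request:
arm_command:
  motion: "0 0 0.1 0 -1;0 0 0.1 0 -1;0 0 0.1 0 -1;0 0 0.05 0 -1;0 0 0 0 -1;0 0 0 0 -1"

```text
time_s: 7.35
eef_pos: [0.5046, -0.2074, 0.0525]
tool_rot: [0.687, 0.726, 0.0, -0.0]
contact_force: [0.5, -0.4, -1.6]
gripper_width: 0.0126
finger_force: 58.8
```

Request:
arm_command:
  motion: "0 0 0.05 0 -1;0 0 0.05 0 -1;0 0 0.05 0 -1;0 0 0 0 -1;0 0 0 0 -1"

```text
time_s: 7.77
eef_pos: [0.5053, -0.2077, 0.0522]
tool_rot: [0.687, 0.726, 0.0, 0.001]
contact_force: [-1.3, -0.4, 7.0]
gripper_width: 0.0119
finger_force: 59.7
```

The bolt is on the plate (about 8 N on the wrist). Now I release and rise.

Request:
arm_command:
  motion: "0 0 -0.1 0 -0.4;0 0 0 0 -0.2;0 0 0 0 0;0 0 0 0 0;0 0 0 0 0;0 0 0 0 0;0 0 -1 0 0;0 0 -2 0 0;0 0 -3 0 0;0 0 -3 0 0;0 0 -3 0 0;0 0 -2 0 0;4 0 0 0 0;4 0 0 0 0;4 0 0 0 0;0 0 0 0 0;0 0 0 0 0"

```text
time_s: 9.18
eef_pos: [0.4978, -0.0859, 0.1929]
tool_rot: [0.686, 0.728, 0.0, 0.001]
contact_force: [0.9, -0.7, -0.2]
gripper_width: 0.0428
finger_force: 0.0
```

```bash
python3 - <<'E'
from h import *
t=capture("top")["color"];s=capture("scene")["color"]
print(read_state()["eef_pos"])
cv2.imwrite("pics/p.png",np.hstack([cv2.resize(t[240:330,340:430],(400,400),interpolation=cv2.INTER_CUBIC),cv2.resize(s[200:300,310:410],(400,400),interpolation=cv2.INTER_CUBIC)])[:,:,::-1])
E
```

```text
[ 0.49836429 -0.08811686  0.19257757]
```

View pics/p.png

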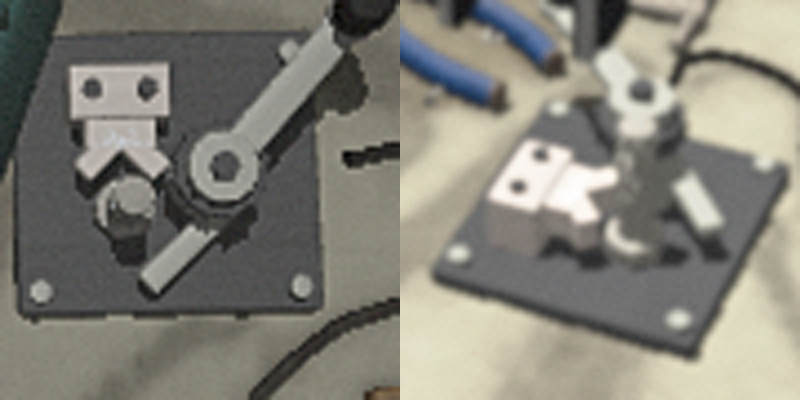

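The bolt stands upright on the plate just in front of the V, with its top at top-view (369.5,283.5), clear of both jaw and V. Next I go to the crank sleeve, with the tool's y axis along the tangent.

Request:
arm_command:
  motion: "0 0 0 -0.106 0;0 0 0 -0.106 0;0 0 0 -0.106 0;0 0 0 -0.106 0;0 0 0 -0.106 0;0 0 0 -0.106 0;0 0 0 -0.106 0;0 0 0 -0.106 0;-2 -1.1 0 0 0;-2 -1.1 0 0 0;-2 -1.1 0 0 0;-2 -1.1 0 0 0;-2 -1.1 0 0 0;-2 -1.1 0 0 0;-2 -1.1 0 0 0;-2 -1.1 0 0 0;-2 -1.1 0 0 0;-2.2 -1.4 0 0 0;0 0 0 0 0;0 0 0 0 0"

```text
time_s: 10.95
eef_pos: [0.5862, -0.3045, 0.191]
tool_rot: [0.33, 0.944, -0.0, -0.0]
contact_force: [0.6, 0.5, 0.0]
gripper_width: 0.0429
finger_force: 0.0
```

```bash
cat >> h.py <<'E'
H=np.array([.5200,-.2509])
def st():
    s=read_state();q=s["tool_rot"];a=np.arctan2(q[1]**2-q[0]**2,2*q[0]*q[1]);p=s["eef_pos"];v=p[:2]-H
    y=np.array([np.cos(a),np.sin(a)]);x=np.array([-y[1],y[0]]);F=s["contact_force"]
    print(f't {s["time_s"]:.2f} p {np.round(p,4)} toolang {np.degrees(a):.1f} R {np.linalg.norm(v)*1e3:.1f} phi {np.degrees(np.arctan2(v[1],v[0])):.1f} Fx {F[:2]@x:.1f} Fy {F[:2]@y:.1f} Fz {F[2]:.1f} w {s["gripper_width"]:.4f} j6 {s["joints"][5]:.2f}')
    return p,x,y
E
python3 - <<'E'
from h import *
p,x,y=st()
d=np.array([.5855,-.303])-p[:2];print("shift tool x,y cm",d@x*100,d@y*100)
t=capture("top");a=plane(t,(340+133/4.444-.5,240+195/4.444-.5),.082);print("bolt top",a)
E
```

```text
t 10.95 p [ 0.5862 -0.3045  0.191 ] toolang 51.5 R 85.2 phi -39.0 Fx -0.2 Fy 0.8 Fz 0.0 w 0.0429 j6 -1.48
shift tool x,y cm 0.15052953600251276 0.07603302966890148
bolt top [ 0.50686144 -0.2116039   0.082     ]
```

The bolt measures (0.5069,-0.2116), which is 12 mm in front of the seat, as planned. Now I descend on the sleeve and grip it.

Request:
arm_command:
  motion: "0.15 0.08 1 0 0;0 0 2 0 0;0 0 2.5 0 0;0 0 2.5 0 0;0 0 2 0 0;0 0 1 0 0;0 0 0.5 0 0;0 0 0 0 0;0 0 0 0 0;0 0 0 0 -0.3;0 0 0 0 -0.6;0 0 0 0 -1;0 0 0 0 -1;0 0 0 0 -1;0 0 0 0 -1;0 0 0 0 -1"

```text
time_s: 12.33
eef_pos: [0.5864, -0.3012, 0.0787]
tool_rot: [0.328, 0.945, -0.001, 0.001]
contact_force: [-2.6, -2.5, 5.7]
gripper_width: 0.0146
finger_force: 55.8
```

```bash
python3 -c "
from h import *
st()"
```

```text
t 12.33 p [ 0.5864 -0.3012  0.0787] toolang 51.7 R 83.3 phi -37.2 Fx 0.5 Fy -3.6 Fz 5.7 w 0.0146 j6 -1.48
```

Request:
arm_command:
  motion: "0.007 -0.2 0 0.024 -1;0.007 -0.34 0 0.04 -1;0.007 -0.34 0 0.04 -1;0.007 -0.34 0 0.04 -1;0.007 -0.34 0 0.04 -1;0.007 -0.34 0 0.04 -1;0 0 0 0 -1;0 0 0 0 -1"

```text
time_s: 13.0
eef_pos: [0.5751, -0.313, 0.0788]
tool_rot: [0.432, 0.902, 0.001, 0.003]
contact_force: [1.2, 0.8, 5.1]
gripper_width: 0.0143
finger_force: 55.5
```

```bash
python3 - <<'E'
from h import *
st();s=capture("scene")["color"]
cv2.imwrite("pics/k.png",cv2.resize(s[130:280,290:440],(600,600),interpolation=cv2.INTER_CUBIC)[:,:,::-1])
E
```

```text
t 13.00 p [ 0.5751 -0.313   0.0788] toolang 38.9 R 83.0 phi -48.5 Fx -0.2 Fy 1.4 Fz 5.1 w 0.0143 j6 -1.29
```

View pics/k.png

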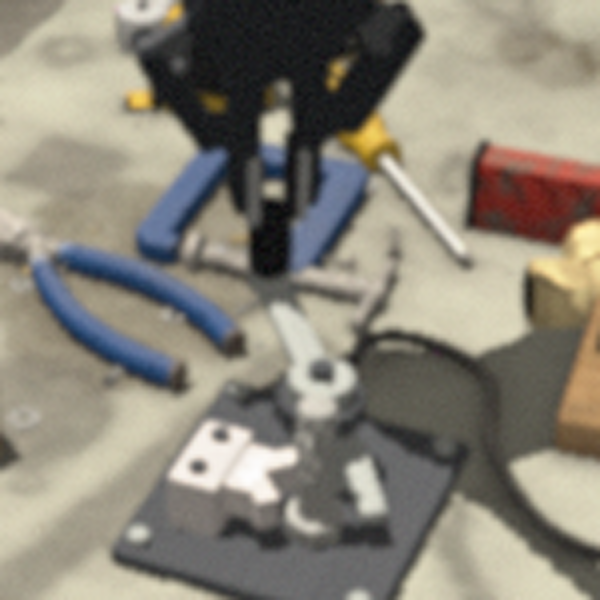

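The fingers grip the sleeve's upper part at crop (270,220), and the crank and jaw have followed. The bolt is still standing. I continue.

Request:
arm_command:
  motion: "0.007 -0.34 0 0.04 -1;0.007 -0.34 0 0.04 -1;0.007 -0.34 0 0.04 -1;0.007 -0.34 0 0.04 -1;0.007 -0.34 0 0.04 -1;0.007 -0.34 0 0.04 -1;0.004 -0.17 0 0.02 -1;0 0 0 0 -1;0 0 0 0 -1"

```text
time_s: 13.8
eef_pos: [0.5564, -0.3251, 0.0787]
tool_rot: [0.545, 0.839, 0.001, 0.003]
contact_force: [4.0, 0.4, 6.0]
gripper_width: 0.0146
finger_force: 55.8
```

```bash
python3 -c "
from h import *
st()"
```

```text
t 13.80 p [ 0.5564 -0.3251  0.0787] toolang 24.0 R 82.7 phi -63.9 Fx -1.3 Fy 3.8 Fz 6.0 w 0.0146 j6 -1.06
```

Request:
arm_command:
  motion: "0.001 -0.1 0 0.012 -1;0.001 -0.1 0 0.012 -1;0.001 -0.1 0 0.012 -1;0.001 -0.1 0 0.012 -1;0.001 -0.1 0 0.012 -1;0.001 -0.1 0 0.012 -1;0.001 -0.1 0 0.012 -1;0 0 0 0 -1"

```text
time_s: 14.47
eef_pos: [0.5501, -0.3278, 0.0787]
tool_rot: [0.58, 0.815, 0.001, 0.003]
contact_force: [4.4, 0.6, 6.2]
gripper_width: 0.015
finger_force: 55.8
```

```bash
python3 -c "
from h import *
st()"
```

```text
t 14.47 p [ 0.5501 -0.3278  0.0787] toolang 19.2 R 82.5 phi -68.6 Fx -0.9 Fy 4.3 Fz 6.2 w 0.0150 j6 -0.98
```

Request:
arm_command:
  motion: "0.001 -0.1 0 0.012 -1;0.001 -0.1 0 0.012 -1;0.001 -0.1 0 0.012 -1;0.001 -0.1 0 0.012 -1;0.001 -0.1 0 0.012 -1;0.001 -0.1 0 0.012 -1;0 0 0 0 -1"

```text
time_s: 15.05
eef_pos: [0.5444, -0.3297, 0.0788]
tool_rot: [0.609, 0.794, 0.001, 0.003]
contact_force: [4.4, 0.1, 6.1]
gripper_width: 0.0148
finger_force: 55.7
```

Request:
arm_command:
  motion: "0.001 -0.1 0 0.012 -1;0.001 -0.1 0 0.012 -1;0.001 -0.1 0 0.012 -1;0.001 -0.1 0 0.012 -1;0.001 -0.1 0 0.012 -1;0.001 -0.1 0 0.012 -1;0 0 0 0 -1"

```text
time_s: 15.63
eef_pos: [0.5385, -0.3311, 0.0787]
tool_rot: [0.637, 0.771, 0.001, 0.003]
contact_force: [4.2, 0.1, 6.9]
gripper_width: 0.0146
finger_force: 55.7
```

Request:
arm_command:
  motion: "0.001 -0.1 0 0.012 -1;0.001 -0.1 0 0.012 -1;0.001 -0.1 0 0.012 -1;0.001 -0.1 0 0.012 -1;0.001 -0.1 0 0.012 -1;0.001 -0.1 0 0.012 -1;0 0 0 0 -1"

```text
time_s: 16.22
eef_pos: [0.5328, -0.3322, 0.0788]
tool_rot: [0.664, 0.748, 0.001, 0.003]
contact_force: [4.0, -0.3, 6.2]
gripper_width: 0.0141
finger_force: 55.7
```

Request:
arm_command:
  motion: "0.001 -0.1 0 0.012 -1;0.001 -0.1 0 0.012 -1;0.001 -0.1 0 0.012 -1;0.001 -0.1 0 0.012 -1;0.001 -0.1 0 0.012 -1;0.001 -0.1 0 0.012 -1;0 0 0 0 -1"

```text
time_s: 16.8
eef_pos: [0.5302, -0.3324, 0.0789]
tool_rot: [0.691, 0.723, 0.004, 0.006]
contact_force: [10.8, 1.3, 2.2]
gripper_width: 0.0142
finger_force: 55.0
```

The force has risen and the arm lags, so the bolt is gripped. From here I take single small steps and watch for a plateau.

Request:
arm_command:
  motion: "0 -0.05 0 0.006 -1;0 0 0 0 -1"

```text
time_s: 16.97
eef_pos: [0.5299, -0.3325, 0.0789]
tool_rot: [0.693, 0.721, 0.004, 0.006]
contact_force: [11.7, 1.7, 2.2]
gripper_width: 0.0144
finger_force: 55.0
```

Request:
arm_command:
  motion: "0 -0.05 0 0.006 -1;0 0 0 0 -1"

```text
time_s: 17.13
eef_pos: [0.5295, -0.3325, 0.0789]
tool_rot: [0.695, 0.719, 0.004, 0.006]
contact_force: [11.0, 2.7, 2.9]
gripper_width: 0.0143
finger_force: 55.0
```

Request:
arm_command:
  motion: "0 -0.05 0 0.006 -1;0 -0.05 0 0.006 -1;0 0 0 0 -1"

```text
time_s: 17.38
eef_pos: [0.5285, -0.3326, 0.0789]
tool_rot: [0.699, 0.715, 0.004, 0.006]
contact_force: [11.1, 0.8, 2.3]
gripper_width: 0.0144
finger_force: 54.9
```

Request:
arm_command:
  motion: "0 -0.05 0 0.006 -1;0 -0.05 0 0.006 -1;0 0 0 0 -1"

```text
time_s: 17.63
eef_pos: [0.5275, -0.3327, 0.0789]
tool_rot: [0.704, 0.71, 0.004, 0.006]
contact_force: [10.8, 1.5, 2.8]
gripper_width: 0.0143
finger_force: 54.9
```

Request:
arm_command:
  motion: "0 -0.05 0 0.006 -1;0 -0.05 0 0.006 -1;0 0 0 0 -1"

```text
time_s: 17.88
eef_pos: [0.5265, -0.3327, 0.0789]
tool_rot: [0.708, 0.706, 0.004, 0.006]
contact_force: [11.0, 0.5, 2.4]
gripper_width: 0.0145
finger_force: 54.9
```

The force stayed steady at about 11 N over 4 mm of travel, so the limiter is slipping and I stop. I'll relax the push, let go and rise.

Request:
arm_command:
  motion: "0 0.1 0 0 -1;0 0.1 0 0 -1;0 0.1 0 0 -1;0 0 0 0 -1;0 0 0 0 -0.3;0 0 0 0 0;0 0 0 0 0;0 0 0 0 0;0 0 0 0 0;0 0 -1 0 0;0 0 -2 0 0;0 0 -3 0 0;0 0 -3 0 0;0 0 -3 0 0;-3 0 0 0 0;-3 0 0 0 0;-3 0 0 0 0;0 0 0 0 0;0 0 0 0 0"

```text
time_s: 19.47
eef_pos: [0.5221, -0.4233, 0.197]
tool_rot: [0.708, 0.706, 0.0, -0.0]
contact_force: [0.1, 0.1, -0.4]
gripper_width: 0.0424
finger_force: 0.0
```

```bash
python3 - <<'E'
from h import *
T=capture("top");t=T["color"];s=capture("scene")["color"];st()
cv2.imwrite("pics/z.png",np.hstack([cv2.resize(t[240:330,340:430],(400,400),interpolation=cv2.INTER_CUBIC),cv2.resize(s[200:300,310:410],(400,400),interpolation=cv2.INTER_CUBIC)])[:,:,::-1])
E
```

```text
t 19.57 p [ 0.5223 -0.4212  0.197 ] toolang -0.1 R 170.3 phi -89.2 Fx -0.3 Fy -0.7 Fz 0.7 w 0.0421 j6 -0.78
```

View pics/z.png

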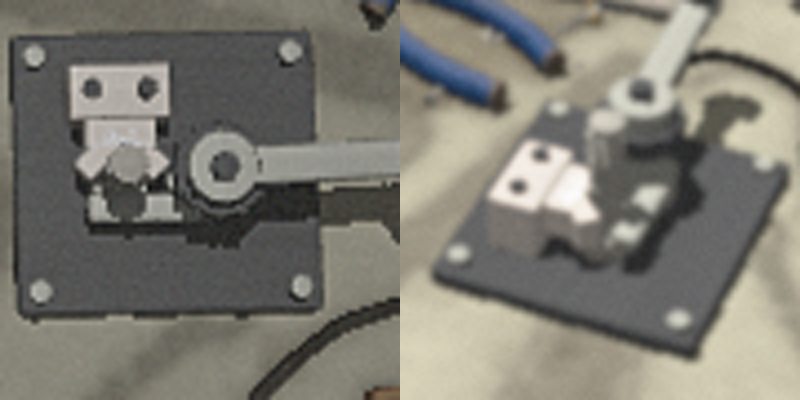

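The bolt is upright in the V, with its top at crop (128,162). The jaw is closed against it, the crank points to -y, and the gripper is clear of everything. I'll hand in.

```bash
python3 -c "
from cell import *
print(hand_in())"
```

```text
the job is handed in; nothing more can be done
None
```

The job is handed in: the M16 bolt is clamped upright in the V, the jaw was tightened until the limiter slipped at a steady 11 N or so, and the handle was then let go, at about 19.5 s.

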